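# Swing out the work light's third leg

### The job

The small LED work light on the bench has three legs, but only two of them are spread; the third is still folded in beside the left one, on the robot's side of it. Swing that nearer leg of the close pair out, anticlockwise as seen from above, past its spring catch until it is fully out against its stop and stays there, then let go. Leave the black tub and the roll of masking tape where they are.

Things in the scene. Friction and masses are not known exactly. Their poses are not given: they have to be found in the camera images.
- swing_leg (a joint): swing angle of the folded leg about the stand's upright axis, rad. 0 = folded, grows anticlockwise seen from above, 1.66 = fully out at a hard stop. Starts at 0 to 0.45. Light friction (0.3 N at the knob) holds it where it is left. From 1.33 a spring catch resists (up to 1.2 N at the knob); past 1.52 the catch snaps the leg on to the stop and holds it there.
- leg_knob (a point): upright round red knob at the folded leg's outer end, 22 mm across, 30 to 66 mm above the bench, rigid with the leg. The point is on the knob's axis, 48 mm above the bench, 170 mm from the stand's axis. The leg is a level aluminium bar 22 mm wide, top at 27 mm, ending 16 mm past the knob's axis. The two spread legs look the same, with red knobs, but do not move.
- work_light: work light: round grey hub 92 mm across, 40 mm high, with a low lamp head (within 65 mm of the axis, top at 145 mm). Heavy, does not move. Origin at bench height on the upright axis the leg swings about; z up; lamp shines to -x. Anticlockwise from its +x, the spread legs point to 105 and -15 degrees, the folded one to 130 plus the swing angle: 225 when out.
- tub_mid (a point): centre of a small round black plastic tub with a lid, 56 mm across and 36 mm tall, standing on the bench behind the lamp, between the two spread legs. To be left alone.
- tape_mid (a point): centre of a roll of pale masking tape, 96 mm across and 25 mm high, lying flat on the bench to the right of the lamp. To be left alone.

How it is judged:
At the end, for the whole second after the job is handed in: The leg is seated past its catch, within 0.09 rad (5 degrees) of its stop at 1.66 rad, and at rest (under 0.1 rad/s) (value of joint swing_leg above 1.57 rad and velocity of joint swing_leg below 0.1 rad/s); the robot touches nothing.
It fails at once if the black tub is moved by more than 25 mm (distance of tub_mid from where it was at the start of the episode above 0.025 m).
It fails at once if the roll of masking tape is moved by more than 25 mm (distance of tape_mid from where it was at the start of the episode above 0.025 m).
It also fails if it takes over 32 s, if anything falls off the work surface, if the arm or the gripper's body presses on something with over 40 N, if the wrist force passes 120 N, or if a joint passes its speed limit or range.

### The arm

A 6-joint arm with a two-finger parallel gripper is mounted at the origin on a cart in front of the work surface, level with it; the furniture and walls round the work are solid. World frame = base frame: x ahead of the robot, y to its left, z up, the work surface at z = 0. Lengths are in m, angles in rad, forces in N, time in s.
With the tool pointing down it reaches from about 0.25 to 0.775 m from the base axis. Payload 4 kg.
Tool frame: the origin (TCP) lies between the finger pads; the fingertips stand robot.tip_reach ahead of it and the grasp point (between the pads) lies 5 mm behind it (robot.tip_reach is the distance from the TCP to the fingertips, in m); x points along the fingers, y is the direction in which the jaws open and shut, and the axes are right-handed (so a half turn about x gives the same grasp; the last joint's range is limited). The gripper opens to 94 mm and grips with 3 to 60 N. Pads are 16 mm wide; open, the fingers measure 119 mm over their backs; the gripper's body (75 mm by 177 mm) begins 78 mm behind the grasp point.
Start: joints at [1.11, 0.087, 1.371, -0, 1.684, -0.103], TCP at [0.193, 0.515, 0.22] pointing down, gripper open.
Joint ranges: [-3.1, 3.1], [-0.76, 2.03], [0.27, 2.55], [-1.08, 4.22], [0.17, 2.65], [-2.57, 2.57]. Speed limits (rad/s): [2.79, 2.79, 3.14, 3.14, 3.14, 3.14].

### API

Orientations are given as [roll, pitch, yaw] about the fixed x, y, z axes, in that order (R = Rz(yaw) Ry(pitch) Rx(roll)).
In Python, from workcell import status, imaging, robot gives the robot as it stands.
- The arm moves only by the tool jog_arm, never from a script. Its argument "plan" is a list of rows, each a list of 3 entries, a list of its own where there are three numbers: the shift along the tool's x, y, z in mm, then the turn about the tool's x in rad, then the opening, from 0 (shut) to 1 (fully open). In form: [[[x, y, z], twist, grip], ...]. A call has 1 to 5 rows; each row is the pose to reach, as a shift and turn from the pose commanded when the call began, along the tool's axes at that moment; what a row does not reach only later rows make up. A row lasts 1/12 s, in which the tool goes at most 41.7 mm and 7.16 degrees, less where a joint would pass 70% of its speed; a pose out of reach is approached as far as the arm can. A call with a gripper value outside its range is refused whole. The fingers move at their own pace and stop on an object; "force" is the grip in N (left out, the last holds). Time passes only in rows, so rows that repeat a pose let the fingers close. It gives the time, the measured TCP pose, the force and the opening at its end, in the units of the state.
- status.get_obs(): the state, without advancing time (a new reading comes with each control period).
- imaging.read_camera(name): name is "scene" or "top"; returns a dict with "pixels" (384x512x3 uint8, blue, green, red), "depth" (384x512 float32, m along the optical axis (not along the pixel's ray), 0 where there is no reading), "vfov" (degrees; the focal length in pixels is half the picture's height over the tangent of half this angle, whatever the lens; pixels are square), "cx", "cy" (the principal point, pixels), "R" (3x3) and "t" (3): a world point X has camera coordinates R X + t. Camera axes: x right, y down, z forward; pixel columns grow to the right and rows downward; lengths in m; the calibration is good to about 2 mm. A picture is of the moment at which its call begins.
- robot.finish_job(): hands the job in, once; it reports no verdict.
The state is a dict: "clock": time; "joints": joint angles; "joint_velocities": joint speeds; "joint_torque": joint torques, N m; "ee_pos": TCP position; "ee_rot": TCP orientation; "force": force on the tool from outside, world axes, zero at the start; "ft_torque": the same for the moment, N m; "opening": finger opening in m.
Only numpy, scipy, OpenCV 4.12 (cv2) and the standard library are available. Lean on these libraries where they do the work, as an engineer would, in place of code of your own. Each camera call takes 0.05 s, during which the arm holds its last target.

## Working session

There is one attempt and no reset: what is moved stays moved. The work goes in short steps, Python scripts to look and compute and a tool call to move; the robot and the scene stay as the last step left them, time stands still between calls to the robot, and variables do not carry over. Pictures are saved under pics/ and viewed, and the job is handed in when it is done.

Besides the shell and the picture viewer there is one more tool, called after "Request:" as name([rows], argument=value, ...), one row to a line, values as JSON. jog_arm: Moves the arm, as the interface text tells. Its arguments: {"type":"object","properties":{"plan":{"type":"array"},"force":{"type":"number"}},"required":["plan"]}

```bash
mkdir -p pics; python3 - <<'E'
from workcell import status, imaging, robot
import cv2
o=status.get_obs();print(o, robot.tip_reach)
for n in("scene","top"):
    c=imaging.read_camera(n);cv2.imwrite(f"pics/{n}0.png",c["pixels"]);print(n,c["vfov"],c["cx"],c["cy"],c["R"],c["t"])
    import pickle;pickle.dump(c,open(f"{n}0.pkl","wb"))
E
```

```text
{'clock': 0.0, 'joints': array([ 1.10989813e+00,  8.79562803e-02,  1.37226201e+00, -3.79913984e-06,
        1.68360663e+00, -1.03069286e-01]), 'joint_velocities': array([ 4.33967695e-04, -1.26959321e-03, -1.63722355e-03, -3.31622166e-04,
        8.52424408e-05, -1.85414027e-04]), 'joint_torque': array([-1.01247748e-03, -3.40198588e+01, -3.02425110e+01,  7.17206905e-02,
        3.34200100e-02, -1.81768596e-04]), 'ee_pos': array([0.19238678, 0.5146918 , 0.21829953]), 'ee_rot': array([-1.67217408,  1.56856407, -2.03000342]), 'force': array([-0.09733328,  0.36686438,  0.04994221]), 'ft_torque': array([ 0.00263466,  0.02035519, -0.0141424 ]), 'opening': 0.0939256359552086} 0.014
scene 55.103877871372546 259.3989174866428 191.95018192567463 [[ 0.76609857 -0.64271922 -0.0022346 ]
 [-0.28048054 -0.3311906  -0.90091257]
 [ 0.57829374  0.69081459 -0.43399488]] [-0.43365653  0.24714132  0.54068833]
top 43.829866223238895 262.1578721109961 189.6613030277764 [[ 0.08154552 -0.99666327 -0.00355629]
 [-0.96840808 -0.07838902 -0.23672972]
 [ 0.23566104  0.02274819 -0.97156904]] [0.00489798 0.64307873 0.93186264]
```

View pics/scene0.png

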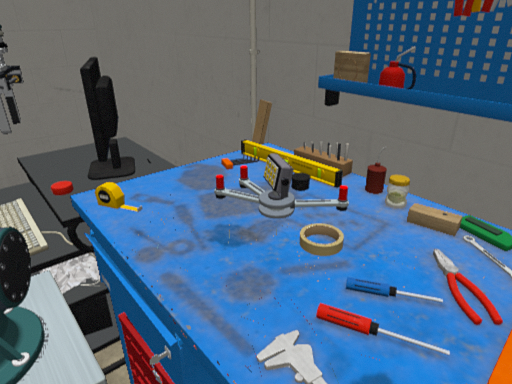

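View pics/top0.png

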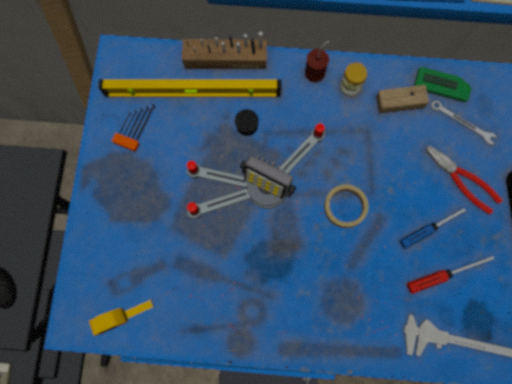

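The scene view shows three red knobs, at about (220,182), (244,173) and (343,191). In the top view they are at (193,208) for the folded leg, (192,167) for the left spread leg and (319,131) for the right spread leg. The hub is near (268,188), the tub at (247,122) and the tape at (346,205). Next I measure these.

```bash
cat > h.py <<'E'
import numpy as np,cv2
def f(c): return 192/np.tan(np.radians(c["vfov"]/2))
def ray(c,u,v):
    d=np.array([(u-c["cx"])/f(c),(v-c["cy"])/f(c),1]);return -c["R"].T@c["t"],c["R"].T@d
def plane(c,u,v,z):
    o,d=ray(c,u,v);return o+d*(z-o[2])/d[2]
def tri(c1,p1,c2,p2):
    o1,d1=ray(c1,*p1);o2,d2=ray(c2,*p2)
    s=np.linalg.lstsq(np.c_[d1,-d2],o2-o1,rcond=None)[0]
    a=o1+s[0]*d1;b=o2+s[1]*d2;return (a+b)/2,np.linalg.norm(a-b)
def pts(c,m):
    v,u=np.nonzero(m&(c["depth"]>0));z=c["depth"][v,u]
    p=np.c_[(u-c["cx"])/f(c)*z,(v-c["cy"])/f(c)*z,z];return (p-c["t"])@c["R"]
def red(c):
    h=cv2.cvtColor(c["pixels"],cv2.COLOR_BGR2HSV)
    return (((h[...,0]<6)|(h[...,0]>174))&(h[...,1]>170)&(h[...,2]>90)).astype(np.uint8)
def blobs(m,lo=15):
    n,l,s,ce=cv2.connectedComponentsWithStats(m);return [(i,s[i],ce[i],l==i) for i in range(1,n) if s[i][4]>=lo]
E
python3 - <<'E'
from h import *
import pickle
np.set_printoptions(precision=4,suppress=True)
C={n:pickle.load(open(n+"0.pkl","rb")) for n in("scene","top")}
for n,c in C.items():
    for i,s,ce,m in blobs(red(c)):
        P=pts(c,m)
        if len(P) : print(n,ce,s[4],"bbox",s[:4],"med",np.median(P,0),"zr",np.percentile(P[:,2],[3,97]),"x",np.percentile(P[:,0],[3,97]),"y",np.percentile(P[:,1],[3,97]))
c=C["top"]
for nm,u,v,z in (("k",193,208,.066),("l",192,167,.066),("r",319,131,.066),("tub",247,122,.036),("tape",346,205,.025)): print(nm,plane(c,u,v,z))
E
```

```text
scene [462.5045   7.5045] 220 bbox [454   0  19  16] med [ 1.0321 -0.1498  0.469 ] zr [0.4547 0.4847] x [1.0255 1.0402] y [-0.1735 -0.1372]
scene [486.7889   5.1889] 90 bbox [482   0  11  12] med [ 1.0274 -0.208   0.4738] zr [0.4624 0.4833] x [1.0244 1.0342] y [-0.2126 -0.1999]
scene [392.2441  75.6436] 463 bbox [379  62  26  26] med [ 0.9869 -0.0338  0.3127] zr [0.2903 0.3425] x [0.9758 1.0102] y [-0.052  -0.0056]
scene [243.52 171.76] 75 bbox [241 166   6  13] med [0.6809 0.2082 0.0493] zr [0.0313 0.0656] x [0.6753 0.6884] y [0.2035 0.2163]
scene [377.0152 168.4242] 66 bbox [369 166  17   6] med [ 0.9466 -0.0549  0.0714] zr [0.0676 0.0747] x [0.935  0.9631] y [-0.0684 -0.0339]
scene [219.2556 181.2333] 90 bbox [216 175   7  14] med [0.5893 0.1962 0.0504] zr [0.0304 0.0659] x [0.5835 0.5976] y [0.1915 0.2054]
scene [ 61.3463 187.5065] 231 bbox [ 51 181  21  14] med [ 0.3108  0.7924 -0.0943] zr [-0.115  -0.0887] x [0.2842 0.3418] y [0.7792 0.8319]
scene [342.6837 192.0816] 98 bbox [339 185   9  15] med [ 0.7878 -0.0636  0.0526] zr [0.0323 0.0659] x [0.7839 0.7977] y [-0.0693 -0.0523]
[... 1087 characters left out ...]
01 ] y [-0.0652 -0.0497]
top [191.3226 165.5484] 62 bbox [187 161   9  10] med [0.6842 0.2148 0.0663] zr [0.0621 0.0691] x [0.6762 0.6931] y [0.2067 0.2224]
top [474.3996 188.6264] 538 bbox [451 168  50  45] med [ 0.6984 -0.4161  0.0137] zr [0.0077 0.0177] x [0.6511 0.7365] y [-0.4672 -0.3724]
top [191.7397 207.1781] 73 bbox [187 203  10  10] med [0.5934 0.203  0.0659] zr [0.0571 0.0684] x [0.5848 0.602 ] y [0.1939 0.2111]
top [427.9409 281.0985] 406 bbox [409 271  39  22] med [ 0.4825 -0.3095  0.0233] zr [0.017  0.0276] x [0.4614 0.504 ] y [-0.3475 -0.2736]
k [0.5916 0.2002 0.066 ]
l [0.6814 0.2128 0.066 ]
r [ 0.786  -0.0567  0.066 ]
tub [0.8062 0.1055 0.036 ]
tape [ 0.6334 -0.1291  0.025 ]
```

```bash
cat > g.py <<'E'
from h import *
from scipy.spatial.transform import Rotation as Ro
from workcell import status
np.set_printoptions(precision=4,suppress=True)
L=np.array([.684,.214]);Rk=np.array([.7925,-.0575]);K=np.array([.593,.2025])
d=(Rk-L);m=(L+Rk)/2;p=np.array([d[1],-d[0]])/np.linalg.norm(d);C=m+p*.085
a0=np.degrees(np.arctan2(*(L-C)[::-1]));STOP=a0+120
def now():
    o=status.get_obs();return o,Ro.from_euler("xyz",o["ee_rot"]).as_matrix()
def go(rows):
    """rows: (world angle deg about C, tangential lag mm, radius, z) -> tool-frame shift/twist"""
    o,R=now();y=R[:,1];print("clock",o["clock"],"pos",o["ee_pos"],"xax",R[:,0],"yang",np.degrees(np.arctan2(y[1],y[0])),"F",o["force"],"open",o["opening"],"j6",o["joints"][5])
    ya=np.degrees(np.arctan2(y[1],y[0]))
    for ang,lag,r,z in rows:
        t=np.radians(ang);u=np.array([np.cos(t),np.sin(t)]);w=np.array([-u[1],u[0]])
        q=np.r_[C+r*u-lag*w,z]
        yaw=(ang-ya+90)%180-90
        print(ang,lag,"target",q,"shift mm",R.T@(q-o["ee_pos"])*1000,"twist",-np.radians(yaw), "yawdeg",yaw)
E
python3 - <<'E'
from g import *
print("C",C,"a0",a0,"stop",STOP,"K r",np.linalg.norm(K-C),"K ang",np.degrees(np.arctan2(*(K-C)[::-1])))
go([(113,.040,.17,.22),(113,.04,.17,.056),(157,.017,.17,.056),(STOP,.017,.17,.056)])
E
```

```text
C [0.6593 0.0467] a0 81.60776376741316 stop 201.60776376741316 K r 0.16932151218499134 K ang 113.05893113120953
clock 0.1 pos [0.1924 0.5147 0.2184] xax [-0.0009 -0.0018 -1.    ] yang 69.50027438322785 F [ 0.0391 -0.0295  0.6528] open 0.09384592390973945 j6 -0.10310765315455243
113 0.04 target [0.6297 0.2188 0.22  ] shift mm [  -1.4078 -124.0334  513.2397] twist -0.7592134357267949 yawdeg 43.49972561677214
113 0.04 target [0.6297 0.2188 0.056 ] shift mm [ 162.5919 -123.7112  513.2693] twist -0.7592134357267949 yawdeg 43.49972561677214
157 0.017 target [0.5095 0.1288 0.056 ] shift mm [ 162.8549 -250.1593  432.1774] twist -1.5271583066043 yawdeg 87.49972561677214
201.60776376741316 0.017 target [ 0.495  -0.0001  0.056 ] shift mm [ 163.0963 -375.9359  463.7541] twist 0.8358819972923031 yawdeg -47.89251061581467
```

Request:
jog_arm([
  [[-2,-10,41],0.12,0.13],
  [[-2,-20,82],0.24,0.13],
  [[-2,-30,123],0.36,0.13],
  [[-2,-40,164],0.48,0.13],
  [[-2,-50,205],0.6,0.13],
])

```text
clock: 0.52
ee_pos: [0.3658, 0.3967, 0.221]
ee_rot: [-1.578, 1.57, -2.541]
force: [0.3, 0.9, 0.9]
opening: 0.0641
```

```bash
python3 - <<'E'
from g import *
go([(113,.040,.17,.22)])
E
```

```text
clock 0.5167 pos [0.3658 0.3967 0.221 ] xax [-0.0006 -0.0004 -1.    ] yang 34.81983180785293 F [0.2642 0.8838 0.9143] open 0.06411848563177586 j6 0.1129984090238626
113 0.04 target [0.6297 0.2188 0.22  ] shift mm [  0.9245 115.0583 296.6988] twist -1.3645013447159093 yawdeg 78.18016819214708
```

Request:
jog_arm([
  [[0,14,37],0.12,0.13],
  [[0,28,74],0.24,0.13],
  [[0,43,111],0.36,0.13],
  [[0,57,148],0.48,0.13],
  [[0,72,185],0.6,0.13],
])

```text
clock: 0.93
ee_pos: [0.5313, 0.2867, 0.2209]
ee_rot: [-1.388, 1.57, -2.952]
force: [0.9, 0.8, 0.3]
opening: 0.0309
```

```bash
python3 - <<'E'
from g import *
go([(113,.040,.17,.22)])
E
```

```text
clock 0.9333 pos [0.5313 0.2867 0.2209] xax [-0.001  -0.0002 -1.    ] yang 0.3959832649494621 F [0.8718 0.7918 0.2614] open 0.030858596691433968 j6 0.39387666425873574
113 0.04 target [0.6297 0.2188 0.22  ] shift mm [ 0.8148 97.9547 68.5095] twist 1.1762818105923658 yawdeg -67.39598326494945
```

Request:
jog_arm([
  [[0,25,17],0.12,0.13],
  [[0,49,34],0.24,0.13],
  [[0,74,51],0.36,0.13],
  [[0,98,68],0.48,0.13],
  [[0,98,68],0.6,0.13],
])

```text
clock: 1.35
ee_pos: [0.6325, 0.2171, 0.219]
ee_rot: [0.23, 1.568, -1.94]
force: [-1.1, 0.1, -1.1]
opening: 0.0124
```

Request:
jog_arm([
  [[0,0,0],0.12,0.13],
  [[0,0,0],0.24,0.13],
  [[0,0,0],0.36,0.13],
  [[0,0,0],0.48,0.13],
  [[0,0,0],0.58,0.13],
])

```text
clock: 1.77
ee_pos: [0.6289, 0.2213, 0.2205]
ee_rot: [-0.189, 1.569, -2.933]
force: [0.4, 0.3, -0.4]
opening: 0.012
```

```bash
python3 - <<'E'
from g import *
go([(113,.040,.17,.22),(113,.040,.17,.1),(113,.040,.17,.056)])
from workcell import imaging
for n in("scene","top"):
    c=imaging.read_camera(n);cv2.imwrite(f"pics/{n}1.png",c["pixels"])
    for i,s,ce,m in blobs(red(c)):
        P=np.median(pts(c,m),0)
        if .4<P[0]<.85 and -.1<P[1]<.3: print(n,ce,s[4],P)
E
```

```text
clock 1.7667 pos [0.6289 0.2213 0.2205] xax [-0.0017 -0.0003 -1.    ] yang -67.19735820664809 F [ 0.425   0.2682 -0.4375] open 0.011982879057680688 j6 1.4261453011037961
113 0.04 target [0.6297 0.2188 0.22  ] shift mm [0.4943 2.6057 0.1796] twist -0.0034445505118410303 yawdeg 0.19735820664811854
113 0.04 target [0.6297 0.2188 0.1   ] shift mm [120.4941   2.6438  -0.0191] twist -0.0034445505118410303 yawdeg 0.19735820664811854
113 0.04 target [0.6297 0.2188 0.056 ] shift mm [164.494    2.6577  -0.092 ] twist -0.0034445505118410303 yawdeg 0.19735820664811854
scene [243.52 171.76] 75 [0.6807 0.2081 0.0506]
scene [219.2556 181.2333] 90 [0.5888 0.196  0.0517]
scene [342.7273 192.0404] 99 [ 0.7875 -0.0634  0.0535]
top [319.3636 128.3636] 66 [ 0.7921 -0.0573  0.0659]
top [191.5397 165.8413] 63 [0.6837 0.2139 0.0654]
top [192.1389 207.25  ] 72 [0.5915 0.2003 0.0663]
```

View pics/top1.png

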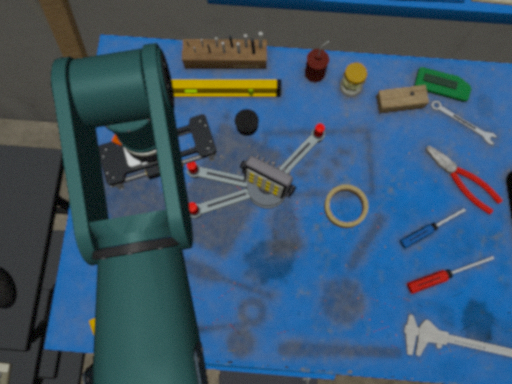

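View pics/scene1.png

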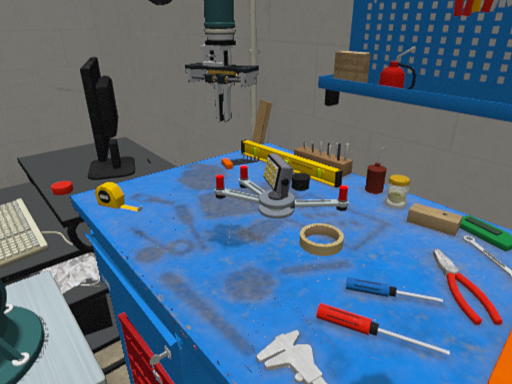

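The tool is above the gap, with the body's long axis radial as intended. I'll lower to just above knob height and check the fingertip by projection.

Request:
jog_arm([
  [[28,1,0],0,0.13],
  [[56,2,0],0,0.13],
  [[84,3,0],0,0.13],
  [[112,3,0],0,0.13],
  [[112,3,0],0,0.13],
])

```text
clock: 2.28
ee_pos: [0.6258, 0.2175, 0.1011]
ee_rot: [-0.159, 1.556, -2.894]
force: [-0.6, -0.4, -0.9]
opening: 0.0122
```

```bash
python3 - <<'E'
from g import *
go([(113,.040,.17,.1),(113,.040,.17,.056)])
from workcell import imaging
o,R=now();tip=o["ee_pos"]+.014*R[:,0]
for n in("scene","top"):
    c=imaging.read_camera(n);im=c["pixels"].copy()
    q=c["R"]@tip+c["t"];u=(q[:2]/q[2]*f(c)+[c["cx"],c["cy"]]);print(n,"tip proj",u)
    if n=="scene":
        cv2.drawMarker(im,tuple(int(x) for x in u),(0,255,0),0,4)
        im=cv2.resize(im[70:250,150:390],None,fx=3.3,fy=3.3,interpolation=2)
    cv2.imwrite(f"pics/{n}2.png",im)
E
```

```text
clock 2.2833 pos [0.6258 0.2175 0.1011] xax [-0.0141 -0.0036 -0.9999] yang -66.72584859400972 F [-0.6231 -0.3845 -0.894 ] open 0.012235880110570236 j6 1.4135391057060729
113 0.04 target [0.6297 0.2188 0.1   ] shift mm [ 0.9947  0.3427 -4.087 ] twist 0.004784844683501864 yawdeg -0.274151405990267
113 0.04 target [0.6297 0.2188 0.056 ] shift mm [44.99    0.4441 -4.7206] twist 0.004784844683501864 yawdeg -0.274151405990267
scene tip proj [225.1979 163.3798]
top tip proj [185.226  189.4443]
```

View pics/scene2.png

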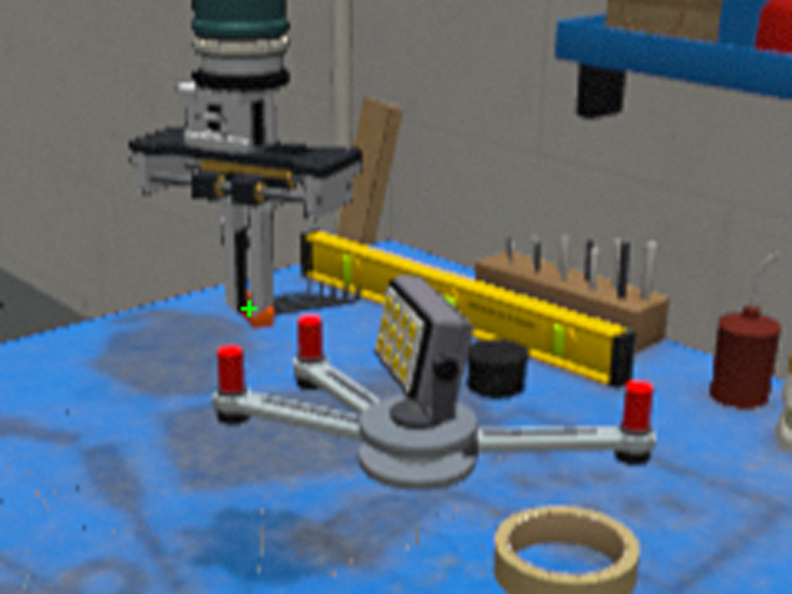

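The projected tip lands on the real fingertips, at (249,310) in the crop. The folded knob is at (230,370) and the left spread knob at (310,338), so the tips are over the gap. I'll go down.

Request:
jog_arm([
  [[15,0,0],0,0.13],
  [[30,0,0],0,0.13],
  [[46,0,0],0,0.13],
  [[46,0,0],0,0.13],
  [[46,0,0],0,0.13],
])

```text
clock: 2.8
ee_pos: [0.631, 0.219, 0.0652]
ee_rot: [3.037, 1.569, 0.3]
force: [0.2, 0.6, 0.9]
opening: 0.0123
```

```bash
python3 - <<'E'
from g import *
go([(113,.040,.17,.055),(113,.019,.17,.055),(117,.017,.17,.055),(123,.017,.17,.055),(129,.017,.17,.055),(135,.017,.17,.055),(141,.017,.17,.055)])
E
```

```text
clock 2.8 pos [0.631  0.219  0.0652] xax [ 0.0018  0.0006 -1.    ] yang -66.81753669213086 F [0.2154 0.5941 0.9455] open 0.012330479424447375 j6 1.4153128403824096
113 0.04 target [0.6297 0.2188 0.055 ] shift mm [10.2199 -0.3643  1.2734] twist 0.003184585486397103 yawdeg -0.18246330786917042
113 0.019 target [0.6104 0.2106 0.055 ] shift mm [10.1797 -0.4312 22.2733] twist 0.003184585486397103 yawdeg -0.18246330786917042
117 0.017 target [0.5973 0.2059 0.055 ] shift mm [10.1529 -1.2472 36.1708] twist -0.06662858459337608 yawdeg 3.8175366921308296
123 0.017 target [0.581  0.1985 0.055 ] shift mm [10.1187 -0.9017 54.0504] twist -0.17134833971303584 yawdeg 9.81753669213083
129 0.017 target [0.5655 0.1895 0.055 ] shift mm [10.0851  1.3108 71.7959] twist -0.2760680948326956 yawdeg 15.81753669213083
135 0.017 target [0.5511 0.1789 0.055 ] shift mm [10.0525  5.3661 89.213 ] twist -0.3807878499523554 yawdeg 21.81753669213083
141 0.017 target [0.5379 0.1669 0.055 ] shift mm [ 10.0213  11.2198 106.1107] twist -0.4855076050720152 yawdeg 27.81753669213083
```

Request:
jog_arm([
  [[8,0,5],0,0.13],
  [[8,0,14],0,0.13],
  [[8,0,22],0,0.13],
  [[8,-1,30],-0.03,0.13],
  [[8,-1,36],-0.07,0.13],
])

```text
clock: 3.22
ee_pos: [0.5968, 0.2054, 0.0571]
ee_rot: [2.916, 1.568, 0.25]
force: [0.9, 0.8, 0.2]
opening: 0.0122
```

```bash
python3 - <<'E'
from g import *
go([(117,.017,.17,.055),(123,.017,.17,.055),(129,.017,.17,.055),(135,.017,.17,.055),(141,.017,.17,.055)])
E
```

```text
clock 3.2167 pos [0.5968 0.2054 0.0571] xax [ 0.0027  0.0007 -1.    ] yang -62.74732156498294 F [0.9301 0.7549 0.234 ] open 0.01222572831431426 j6 1.3368511810622783
117 0.017 target [0.5973 0.2059 0.055 ] shift mm [ 2.1096 -0.2026 -0.5936] twist 0.004410070639834234 yawdeg -0.2526784350170601
123 0.017 target [0.581  0.1985 0.055 ] shift mm [ 2.0612 -1.1271 17.2654] twist -0.10030968447982554 yawdeg 5.74732156498294
129 0.017 target [0.5655 0.1895 0.055 ] shift mm [ 2.014  -0.1797 35.1232] twist -0.2050294395994853 yawdeg 11.74732156498294
135 0.017 target [0.5511 0.1789 0.055 ] shift mm [ 1.9684  2.6291 52.7842] twist -0.3097491947191451 yawdeg 17.74732156498294
141 0.017 target [0.5379 0.1669 0.055 ] shift mm [ 1.9251  7.2686 70.0548] twist -0.41446894983880483 yawdeg 23.74732156498294
```

Request:
jog_arm([
  [[1,-1,9],-0.05,0.13],
  [[1,-1,17],-0.1,0.13],
  [[1,-1,26],-0.15,0.13],
  [[1,0,35],-0.2,0.13],
  [[1,0,35],-0.2,0.13],
])

```text
clock: 3.63
ee_pos: [0.5651, 0.189, 0.0561]
ee_rot: [2.572, 1.569, 0.105]
force: [0.8, -0.2, -0.4]
opening: 0.0121
```

```bash
python3 - <<'E'
from g import *
go([(129,.017,.17,.055),(135,.017,.17,.055),(141,.017,.17,.055),(147,.017,.17,.055),(153,.017,.17,.055),(159,.017,.17,.055)])
from workcell import imaging
for n in("scene","top"):
    c=imaging.read_camera(n);im=c["pixels"].copy()
    for i,s,ce,m in blobs(red(c)):
        P=np.median(pts(c,m),0)
        if .4<P[0]<.85 and -.1<P[1]<.3: print(n,ce,s[4],P, "ang",np.degrees(np.arctan2(*(P[:2]-C)[::-1])))
    if n=="scene":
        im=cv2.resize(im[70:250,150:390],None,fx=3.3,fy=3.3,interpolation=2)
    cv2.imwrite(f"pics/{n}3.png",im)
E
```

```text
clock 3.6333 pos [0.5651 0.189  0.0561] xax [ 0.0018  0.0002 -1.    ] yang -51.358035621668 F [ 0.7572 -0.154  -0.3841] open 0.012108841198479579 j6 1.1240976172301949
129 0.017 target [0.5655 0.1895 0.055 ] shift mm [ 1.0835 -0.1739 -0.6712] twist -0.006248900437531752 yawdeg 0.35803562166802294
135 0.017 target [0.5511 0.1789 0.055 ] shift mm [ 1.0549 -0.908  17.1967] twist -0.11096865555719153 yawdeg 6.358035621668023
141 0.017 target [0.5379 0.1669 0.055 ] shift mm [ 1.0282  0.2297 35.0434] twist -0.2156884106768513 yawdeg 12.358035621668023
147 0.017 target [0.526  0.1536 0.055 ] shift mm [ 1.0036  3.2266 52.6734] twist -0.32040816579651105 yawdeg 18.358035621668023
153 0.017 target [0.5156 0.139  0.055 ] shift mm [ 0.9816  8.05   69.8937] twist -0.42512792091617085 yawdeg 24.358035621668023
159 0.017 target [0.5067 0.1235 0.055 ] shift mm [ 0.9622 14.6469 86.5154] twist -0.5298476760358306 yawdeg 30.358035621668023
scene [243.5    171.6757] 74 [0.6805 0.2072 0.0499] ang 82.4657510734627
scene [211.2887 189.0103] 97 [0.5453 0.1676 0.052 ] ang 133.31621466182702
scene [342.7273 192.0404] 99 [ 0.7875 -0.0637  0.0522] ang -40.73135753309124
top [319.2656 128.1562] 64 [ 0.7924 -0.0567  0.0663] ang -37.85654644619119
```

View pics/scene3.png

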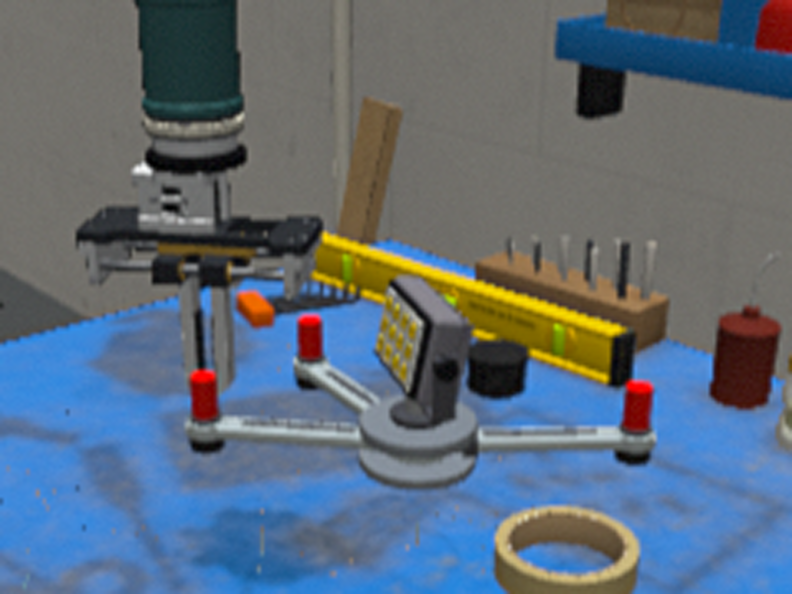

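The leg is moving with the fingers. The knob, at (203,395) in the crop, sits against the two fingers and measures about 131°. I'll continue.

Request:
jog_arm([
  [[1,-1,11],-0.07,0.13],
  [[1,-1,22],-0.13,0.13],
  [[1,0,33],-0.2,0.13],
  [[1,2,43],-0.26,0.13],
  [[1,3,53],-0.32,0.13],
])

```text
clock: 4.15
ee_pos: [0.5271, 0.154, 0.0543]
ee_rot: [2.237, 1.568, 0.092]
force: [1.7, 0.2, -0.7]
opening: 0.0123
```

```bash
python3 - <<'E'
from g import *
go([(147,.017,.17,.055),(151,.017,.17,.055),(155,.017,.17,.055),(159,.017,.17,.055),(163,.017,.17,.055),(167,.017,.17,.055)])
E
```

```text
clock 4.15 pos [0.5271 0.154  0.0543] xax [ 0.0029  0.0003 -1.    ] yang -32.9399331127339 F [ 1.7049  0.1638 -0.6658] open 0.01225932270826732 j6 0.7561135689081301
147 0.017 target [0.526  0.1536 0.055 ] shift mm [-0.7288 -0.6796  0.9674] twist 0.0010483649542175084 yawdeg -0.060066887266089
151 0.017 target [0.5189 0.144  0.055 ] shift mm [-0.7519 -1.4638 12.8665] twist -0.06876480512555568 yawdeg 3.939933112733911
155 0.017 target [0.5124 0.134  0.055 ] shift mm [-0.7732 -1.4161 24.7914] twist -0.13857797520532886 yawdeg 7.939933112733911
159 0.017 target [0.5067 0.1235 0.055 ] shift mm [-0.7925 -0.5366 36.684 ] twist -0.20839114528510203 yawdeg 11.939933112733911
163 0.017 target [0.5017 0.1127 0.055 ] shift mm [-0.8097  1.1702 48.4862] twist -0.2782043153648752 yawdeg 15.939933112733911
167 0.017 target [0.4975 0.1015 0.055 ] shift mm [-0.8249  3.6963 60.1406] twist -0.3480174854446484 yawdeg 19.93993311273391
```

Request:
jog_arm([
  [[-1,-1,13],-0.07,0.13],
  [[-1,-1,25],-0.14,0.13],
  [[-1,0,37],-0.21,0.13],
  [[-1,1,48],-0.28,0.13],
  [[-1,4,60],-0.35,0.13],
])

```text
clock: 4.57
ee_pos: [0.4974, 0.1018, 0.0553]
ee_rot: [2.165, 1.568, 0.37]
force: [0.2, -0.5, 0.5]
opening: 0.0125
```

```bash
python3 - <<'E'
from g import *
go([(167,.017,.17,.055),(171,.017,.17,.055),(175,.017,.17,.055),(179,.017,.17,.055),(183,.017,.17,.055),(187,.017,.17,.055)])
E
```

```text
clock 4.5667 pos [0.4974 0.1018 0.0553] xax [ 0.0023  0.0009 -1.    ] yang -12.841870617163107 F [ 0.214  -0.4762  0.5338] open 0.0124798870485368 j6 0.313670948599974
167 0.017 target [0.4975 0.1015 0.055 ] shift mm [0.303  0.1248 0.2579] twist 0.002759878374651085 yawdeg -0.15812938283693256
171 0.017 target [0.4941 0.0901 0.055 ] shift mm [ 0.2852 -0.6798 12.1557] twist -0.0670532917051221 yawdeg 3.8418706171630674
175 0.017 target [0.4914 0.0785 0.055 ] shift mm [ 0.269  -0.6525 24.0807] twist -0.13686646178489528 yawdeg 7.841870617163067
179 0.017 target [0.4896 0.0667 0.055 ] shift mm [ 0.2546  0.2066 35.9747] twist -0.20667963186466845 yawdeg 11.841870617163067
183 0.017 target [0.4887 0.0548 0.055 ] shift mm [ 0.2419  1.8933 47.7798] twist -0.27649280194444165 yawdeg 15.841870617163067
187 0.017 target [0.4885 0.0429 0.055 ] shift mm [ 0.2311  4.3994 59.4385] twist -0.3463059720242148 yawdeg 19.841870617163067
```

Request:
jog_arm([
  [[0,-1,12],-0.07,0.13],
  [[0,-1,24],-0.14,0.13],
  [[0,0,36],-0.21,0.13],
  [[0,2,48],-0.28,0.13],
  [[0,2,48],-0.28,0.13],
])

```text
clock: 4.98
ee_pos: [0.4887, 0.0534, 0.0552]
ee_rot: [1.507, 1.569, -0.012]
force: [0.6, -0.4, 0.0]
opening: 0.0121
```

```bash
python3 - <<'E'
from g import *
go([(183,.017,.17,.055),(187,.017,.17,.055),(191,.017,.17,.055),(195,.017,.17,.055),(198,.017,.17,.055),(200,.017,.17,.055)])
from workcell import imaging
for n in("scene","top"):
    c=imaging.read_camera(n);im=c["pixels"].copy()
    for i,s,ce,m in blobs(red(c)):
        P=np.median(pts(c,m),0)
        if .4<P[0]<.85 and -.1<P[1]<.3: print(n,ce,s[4],P, "ang",np.degrees(np.arctan2(*(P[:2]-C)[::-1])))
    if n=="scene":
        im=cv2.resize(im[70:250,150:390],None,fx=3.3,fy=3.3,interpolation=2)
    cv2.imwrite(f"pics/{n}4.png",im)
E
```

```text
clock 4.9833 pos [0.4887 0.0534 0.0552] xax [ 0.0018 -0.     -1.    ] yang 2.9465510030885684 F [ 0.5994 -0.4122  0.0221] open 0.012139519268657254 j6 -0.05806682841968528
183 0.017 target [0.4887 0.0548 0.055 ] shift mm [ 0.2235  0.0739 -1.4325] twist -0.0009328609779934352 yawdeg 0.053448996911470203
187 0.017 target [0.4885 0.0429 0.055 ] shift mm [ 0.2235 -0.6867 10.4682] twist -0.07074603105776661 yawdeg 4.05344899691147
191 0.017 target [0.4892 0.031  0.055 ] shift mm [ 0.225  -0.6154 22.393 ] twist -0.1405592011375398 yawdeg 8.05344899691147
195 0.017 target [0.4907 0.0191 0.055 ] shift mm [ 0.228   0.2877 34.2838] twist -0.21037237121731298 yawdeg 12.05344899691147
198 0.017 target [0.4924 0.0103 0.055 ] shift mm [ 0.2311  1.5082 43.1447] twist -0.26273224877714285 yawdeg 15.05344899691147
200 0.017 target [0.4938 0.0045 0.055 ] shift mm [ 0.2337  2.5789 49.0112] twist -0.29763883381702944 yawdeg 17.05344899691147
scene [243.4783 174.1522] 46 [0.6803 0.2079 0.042 ] ang 82.5870555191067
scene [342.7273 192.0404] 99 [ 0.7882 -0.0635  0.0521] ang -40.52437261592347
scene [224.4388 216.3741] 139 [0.487  0.0264 0.0526] ang -173.27099882516228
top [319.2656 128.1562] 64 [ 0.7924 -0.0566  0.0663] ang -37.83570975053053
top [191.4677 165.6452] 62 [0.6841 0.2145 0.0667] ang 81.58846270773694
```

View pics/scene4.png

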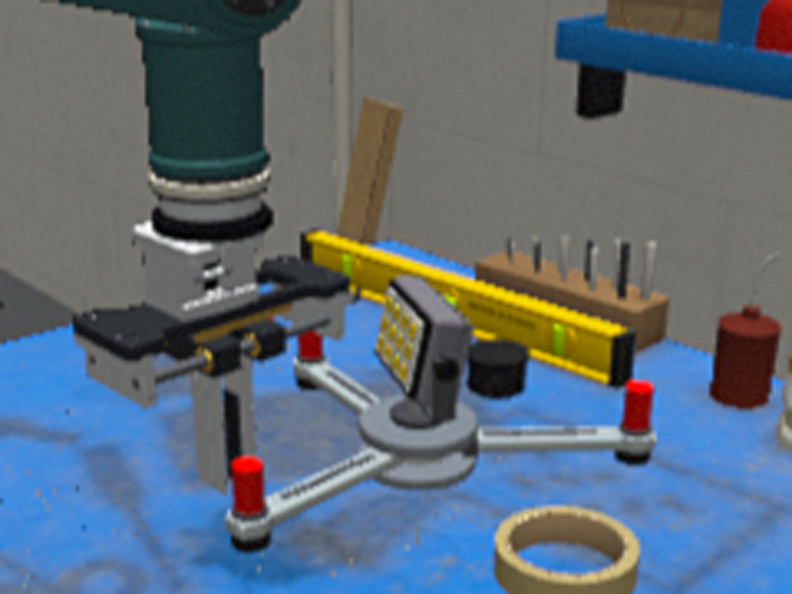

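The knob, at (247,488) in the crop, is still in front of the fingers at about 185°, which is where the catch begins. Now I push through it.

Request:
jog_arm([
  [[0,-1,9],-0.07,0.13],
  [[0,-1,18],-0.12,0.13],
  [[0,0,27],-0.17,0.13],
  [[0,0,36],-0.22,0.13],
  [[0,1,43],-0.26,0.13],
])

```text
clock: 5.5
ee_pos: [0.4915, 0.0119, 0.0546]
ee_rot: [1.73, 1.57, 0.474]
force: [0.6, 0.3, -0.4]
opening: 0.012
```

Request:
jog_arm([
  [[0,0,0],0,0.13],
  [[0,0,0],0,0.13],
])

```text
clock: 5.67
ee_pos: [0.4914, 0.0121, 0.0546]
ee_rot: [2.447, 1.57, 1.187]
force: [-0.1, -0.5, -0.3]
opening: 0.0124
```

```bash
python3 - <<'E'
from g import *
go([(195,.017,.17,.055),(198,.017,.17,.055),(200,.017,.17,.055),(202,.017,.17,.055),(190,.05,.17,.055)])
from workcell import imaging
for n in("scene","top"):
    c=imaging.read_camera(n);im=c["pixels"].copy()
    for i,s,ce,m in blobs(red(c)):
        P=np.median(pts(c,m),0)
        if .4<P[0]<.85 and -.1<P[1]<.3: print(n,ce,s[4],P, "ang",np.degrees(np.arctan2(*(P[:2]-C)[::-1])))
    if n=="scene":
        im=cv2.resize(im[70:250,150:390],None,fx=3.3,fy=3.3,interpolation=2)
    cv2.imwrite(f"pics/{n}5.png",im)
E
```

```text
clock 5.6667 pos [0.4914 0.0121 0.0546] xax [ 0.0002  0.0005 -1.    ] yang 17.80673801399974 F [-0.0715 -0.4589 -0.3371] open 0.012385321534788107 j6 -0.4020861330717209
195 0.017 target [0.4907 0.0191 0.055 ] shift mm [-0.4382  1.5079 -6.9379] twist 0.048986819585182056 yawdeg -2.806738013999734
198 0.017 target [0.4924 0.0103 0.055 ] shift mm [-0.4419  0.4152  1.9397] twist -0.0033730579746478286 yawdeg 0.193261986000266
200 0.017 target [0.4938 0.0045 0.055 ] shift mm [-0.4444 -0.0545  7.8846] twist -0.03827964301453442 yawdeg 2.193261986000266
202 0.017 target [ 0.4953 -0.0012  0.055 ] shift mm [-0.4467 -0.3165 13.8422] twist -0.07318622805442102 yawdeg 4.193261986000266
190 0.05 target [0.4832 0.0664 0.055 ] shift mm [ -0.4177   8.8387 -54.2619] twist 0.13625328218489854 yawdeg -7.806738013999734
scene [342.7273 192.0404] 99 [ 0.7873 -0.0639  0.0525] ang -40.82384159304771
scene [241.9459 223.5878] 148 [ 0.4982 -0.0225  0.0521] ang -156.75882185317917
top [319.2812 128.2812] 64 [ 0.7919 -0.0565  0.0663] ang -37.90393995209658
top [191.459  165.5738] 61 [0.6842 0.2148 0.066 ] ang 81.58251885298797
```

View pics/scene5.png

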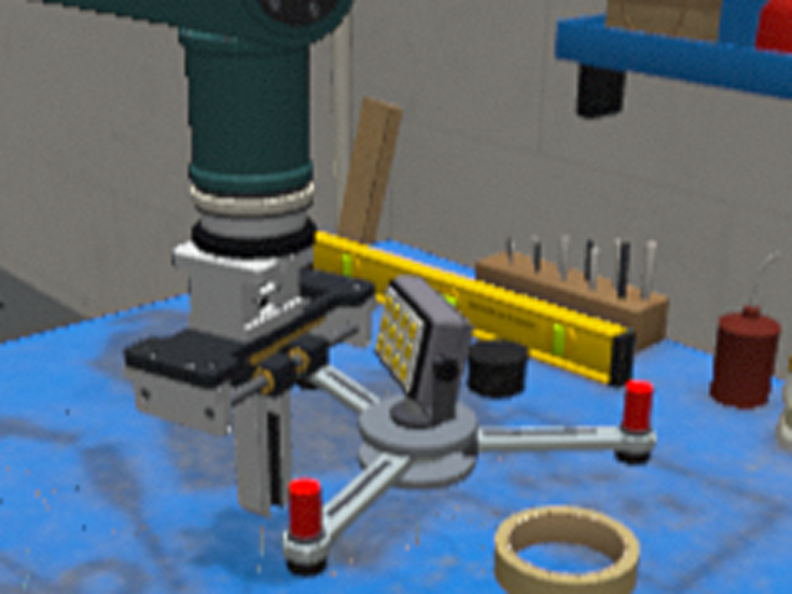

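The leg has snapped on ahead of the fingers. The knob is at (305,510) in the crop, about 201–202°, with a clear gap to the fingers. I'll back off, lift and re-measure.

Request:
jog_arm([
  [[0,0,-12],0,0.13],
  [[0,0,-25],0,0.13],
  [[-20,0,-40],0,0.13],
  [[-50,0,-60],0,0.13],
  [[-85,0,-80],0,0.13],
])

```text
clock: 6.18
ee_pos: [0.464, 0.0892, 0.1382]
ee_rot: [-1.935, 1.565, 3.09]
force: [1.6, 0.9, 0.2]
opening: 0.012
```

Request:
jog_arm([
  [[-30,-20,-30],0,0.13],
  [[-60,-40,-60],0,0.13],
  [[-90,-60,-90],0,0.13],
  [[-120,-80,-110],0,0.13],
  [[-120,-80,-110],0,0.13],
])

```text
clock: 6.6
ee_pos: [0.3546, 0.1704, 0.2644]
ee_rot: [1.77, 1.563, 0.516]
force: [-0.1, 0.6, 0.2]
opening: 0.0123
```

```bash
python3 - <<'E'
from g import *
import pickle
go([])
from workcell import imaging
cs={}
for n in("scene","top"):
    c=imaging.read_camera(n);im=c["pixels"].copy();cs[n]=c
    for i,s,ce,m in blobs(red(c)):
        P=np.median(pts(c,m),0)
        if .4<P[0]<.85 and -.1<P[1]<.3: print(n,ce,s[4],P, "ang",np.degrees(np.arctan2(*(P[:2]-C)[::-1])),STOP)
    d=np.abs(im.astype(int)-pickle.load(open(n+"0.pkl","rb"))["pixels"]).max(2)
    for nm,p in (("tub",[.806,.1055,.03]),("tape",[.633,-.129,.02])):
        q=c["R"]@p+c["t"];u=(q[:2]/q[2]*f(c)+[c["cx"],c["cy"]]).astype(int);w=d[u[1]-28:u[1]+28,u[0]-28:u[0]+28];print(n,nm,u,"changed px",(w>60).sum())
    cv2.imwrite(f"pics/{n}6.png",im)
cv2.imwrite("pics/both6.png",cv2.resize(np.hstack([cs["scene"]["pixels"],cs["top"]["pixels"]]),(800,300)))
E
```

```text
clock 6.6 pos [0.3546 0.1704 0.2644] xax [ 0.0067  0.0038 -1.    ] yang 18.138768687773066 F [-0.1347  0.5603  0.2214] open 0.012349189963326696 j6 -0.01403556939915482
scene [243.5    171.6757] 74 [0.6807 0.2081 0.0497] ang 82.45586254348949 201.60776376741316
scene [342.7273 192.0404] 99 [ 0.7877 -0.0634  0.0527] ang -40.61986990713096 201.60776376741316
scene [241.9172 223.5034] 145 [ 0.498 -0.023  0.052] ang -156.61790035592844 201.60776376741316
scene tub [299 177] changed px 0
scene tape [320 234] changed px 0
top [319.371  128.0806] 62 [ 0.7929 -0.0568  0.0662] ang -37.76726732539746 201.60776376741316
top [191.3906 165.6094] 64 [0.6837 0.2148 0.066 ] ang 81.75700066350741 201.60776376741316
top [291.0811 258.4865] 74 [ 0.5023 -0.0141  0.0663] ang -158.8301298995656 201.60776376741316
top tub [247 123] changed px 0
top tape [345 205] changed px 0
```

View pics/both6.png

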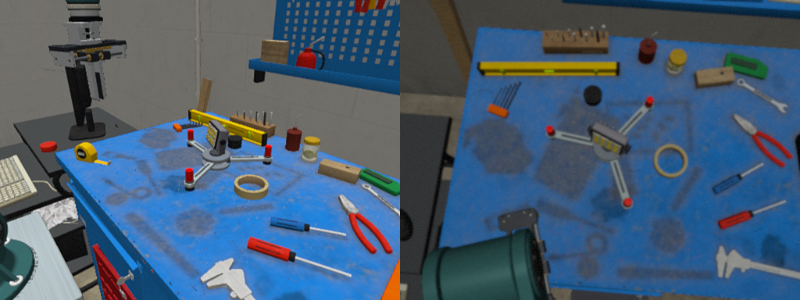

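The top view gives the knob at 201.2° against a stop at 201.6°. The tub and tape are unchanged and the arm is clear, so I'm handing in.

```bash
python3 - <<'E'
from workcell import robot
print(robot.finish_job())
E
```

```text
the job is handed in; nothing more can be done
None
```

I swung the folded leg anticlockwise past its catch with nearly closed fingertips behind its red knob. It snapped onto its stop, and I backed off, lifted clear and handed in at about 6.7 s.

**Leg:** the last top view puts the knob at 201.2° about the hub, against an expected stop at 201.6°. That is about 1.65 rad of swing, and 1.57 is needed. The scene camera reads 203.4°, but it sees only the knob's near side, which explains the roughly 2° difference. The knob did not move in the images between the snap and the last look.

**Surroundings:** no pixels changed around the tub or the tape in either view. The robot was clear of everything, and the tool-force readings at the ends of the moves stayed at about 2 N or less.

No check failed. The hand-in gave no verdict.

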